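# Draw the open latch of a flight case tight and press its lever home

### The arm

A 6-joint arm with a two-finger parallel gripper is mounted at the origin on a cart in front of the work surface, level with it; the furniture and walls round the work are solid. World frame = base frame: x ahead of the robot, y to its left, z up, the work surface at z = 0. Lengths are in m, angles in rad, forces in N, time in s.
With the tool pointing down it reaches from about 0.325 to 0.775 m from the base axis. Payload 5.5 kg.
Tool frame: the origin (TCP) lies between the finger pads; the fingertips stand 8 mm ahead of it and the grasp point (between the pads) lies 11 mm behind it (tcp_to_tips is the distance from the TCP to the fingertips, in m); z points along the fingers, y is the line along which they close (so a half turn about z gives the same grasp; the last joint's range is limited). The gripper opens to 88 mm and grips with 3 to 60 N. Pads are 20 mm wide; open, the fingers measure 115 mm over their backs; the gripper's body (75 mm by 178 mm) begins 61 mm behind the grasp point.
Start: joints at [1.066, 0.091, 1.231, -0, 1.82, -0.057], TCP at [0.26, 0.541, 0.231] pointing down, gripper open.
Joint ranges: [-2.87, 2.87], [-0.86, 2.18], [0.17, 2.46], [-1.51, 4.65], [0.06, 2.69], [-2.65, 2.65]. Speed limits (rad/s): [2.57, 2.57, 3.01, 3.14, 3.14, 3.14].

### API

Orientations are given as a unit quaternion [w, x, y, z].
In Python, from bench import * gives the robot as it stands. Calls block until the motion is done:
- move_to(position, orientation): joint-space move of the TCP to a pose.
- move_l(position, speed=0.15, orientation=None): straight line of the TCP; orientation=None keeps the orientation; speed is the mean speed in m/s.
- movej(angles): joint-space move.
- gripper_open() and close(): open the fingers fully, or close them until they stop; the grip force is fixed at half the most.
- hold(seconds).
- inverse_kinematics(position, orientation): joint angles nearest the present ones, or None.
- state(): the state.
- get_image(name): name is "scene" or "side" or "wrist"; returns a dict with "frame" (384x512x3 uint8, blue, green, red), "depth" (384x512 float32, m along the optical axis (not along the pixel's ray), 0 where there is no reading), "camera_matrix" (3x3 intrinsics, pixels), "view" (4x4, takes a point from world to camera coordinates). Camera axes: x right, y up, looking along -z (the intrinsics and any distortion apply to the point x, -y, -z); pixel columns grow to the right and rows downward; lengths in m; the calibration is good to about 2 mm. A picture is of the moment at which its call begins.
A pose or a line that the arm cannot do raises IKError and nothing moves.
- job_done(): hands the job in; it is judged then, once.
The state is a dict: "time": time; "joint_pos": joint angles; "dq": joint speeds; "joint_torque": joint torques, N m; "ee_pos": TCP position; "ee_rot": TCP orientation; "ft_force": force on the tool from outside, world axes, zero at the start; "moment": the same for the moment, N m; "finger_gap": finger opening in m; "finger_force": force on a finger pad.
Only numpy, scipy, OpenCV 4.12 (cv2) and the standard library are available. Lean on these libraries where they do the work, as an engineer would, in place of code of your own. Each camera call takes 0.05 s, during which the arm holds its last target. There are 200 camera calls.

### The job

The small black flight case on the counter has one of its two top latches still open. Swing that latch's wire loop down over its keeper on the front shell, draw it back until its bar is snug under the keeper's lip, then press the lever back past its centre until it lies flat and the case is clamped shut. Go by feel: nowhere use more force than a thumb would, neither on the lever nor on the loop and shell, and leave the other things on the counter where they are.

Things in the scene. Friction and masses are not known exactly. Their poses are not given: they have to be found in the camera images.
- case: Black flight case with aluminium edges, 320 wide, 112 deep, 150 mm high, standing fixed on the counter on its hinge side, so its two shells meet in a line across the top. Origin under the middle of that line; x to the rear shell, y left along the line, z up. The left latch is shut, the right one open; a folded handle 13 mm high lies between them, within 65 mm of the middle.
- front_shell: The shell on the robot's side, hinged to the case at the bottom (origin on the hinge, axes as the case's). Its rubber seal holds it about 4.5 mm ajar at the top and yields 1 mm for each 28 N of pull; the latch draws it in by 2.5 to 5.5 mm.
- lever_hinge (a point): Pivot of the open latch's lever, 12 mm above the case's top, 12 mm behind the parting line and 105 mm right of the case's middle, on the rear shell. Axes as the case's.
- lever (a joint): Open latch's lever, rad: 0 flat and shut, pointing to the rear; 1.57 upright; stop 2.05, leaning to the robot. Stiff pivot (0.035 N m): stays where left. With the loop hooked it takes 5 to 15 N near the tip between 0.9 and 0.3 rad, by how the loop's nuts are set; its centre is near 0.1, past that it snaps to 0 by itself; let go sooner, it springs back.
- lever_tip (a point): Middle of the turned-up tip of the lever, on the upper face (the robot's side when upright), 51 mm from the pivot along the lever and 10 mm off the pivot line; nearer the pivot the face is only 7 mm off that line. x points along the lever to the tip. The lever is a pressed steel plate 24 mm wide and 3 mm thick.
- loop: Wire loop (U-bolt) on the lever. Origin: centre of its pivot, a 44 mm wide cross pin 16 mm out along the lever, moving with it. x points from the bar to the pivot. Cross bar: round 5 mm, 34 mm long, 52.9 to 55.4 mm from the pivot by the tight nuts (not measured). Stiff pivot (0.02 N m): keeps its angle to the lever, so it lifts off if the lever is moved before the bar is under the lip.
- loop_grip (a point): Mid-way between the loop's two arms, 36 mm from its pivot, axes as the loop's. Arms: round 5 mm steel, parallel, 39 mm over their outsides; they can be pinched from both sides along the case's y. Drawing the loop back turns the lever with it: 3 to 13 N until the bar meets the tongue, then the pull climbs. At the start the loop slants up towards the robot.
- keeper (a point): On the open latch's keeper (front shell): middle of the front face of its upright tongue (18 mm wide), 4 mm above the flat strike plate (34 mm wide, reaching 25 mm in front). Axes as the shell's. A lip 2.6 mm thick juts 3 mm forward (-x, to the robot) from the tongue, underside 7 mm above the plate. Hooked: bar in front of the tongue, under the lip, its centre at x = -2.5 mm, z -1.5 to +0.5 mm.
- calculator: Grey desk calculator lying flat, 168 x 108 x 22 mm, loose; origin under its middle. To be left alone.
- stamp: Red-handled rubber stamp, 24 x 44 x 70 mm, loose; origin under its middle. To be left alone.
- tape_measure: Yellow round tape measure, 58 x 69 x 22 mm, loose; origin under its middle. To be left alone.
- tea_mug: White mug, 92 x 127 x 95 mm, loose; origin under its middle. To be left alone.

How it is judged:
At the end, for the whole second after the job is handed in: the lever lies flat (within 0.05 rad), the loop holds the keeper under tension (over 20 N), and the front shell is drawn in (keeper at least about 1.5 mm nearer the parting line than when ajar) (value of joint lever below 0.05 rad and x of keeper in the frame of case above -0.0265 m and contact force between loop and front_shell above 20 N); the robot touches nothing.
It fails at once if the lever is forced: the fingers press on its plate with over 30 N (contact force between the fingers and lever_c0 above 30 N or contact force between the fingers and lever_c1 above 30 N).
It fails at once if the held loop is forced against the keeper or strike plate with over 30 N (contact force between the fingers and loop above 1 N and contact force between loop and front_shell above 30 N).
It fails at once if the fingers push on the front shell with over 30 N (contact force between the fingers and front_shell above 30 N).
It fails at once if a loose thing is knocked more than 3 cm away (distance of any of calculator, stamp, tape_measure, tea_mug from where it was at the start of the episode above 0.03 m).
It also fails if it takes over 64 s, if anything falls off the work surface, if the arm or the gripper's body presses on something with over 40 N, if the wrist force passes 120 N, or if a joint passes its speed limit or range.

## Working session

There is one attempt and no reset: what is moved stays moved. The work goes in short steps, each a Python script; the robot and the scene stay as the last script left them, time stands still between calls to the robot, and variables do not carry over. Pictures are saved under pics/ and viewed, at most 10 in all, crops included, and the job is handed in when it is done.

```bash
mkdir -p pics; ls; python3 - <<'E'
from bench import *
import cv2,numpy as np
for n in ("scene","side"):
    g=get_image(n); cv2.imwrite(f"pics/{n}0.png",g["frame"]); np.savez(f"{n}0.npz",**g)
    V=np.linalg.inv(g["view"]); print(n,V.round(3).tolist(),g["camera_matrix"].tolist())
s=state(); print(s)
E
```

```text
pics
scene [[0.618, 0.555, -0.557, -0.179], [-0.786, 0.439, -0.435, -0.471], [0.004, 0.707, 0.707, 0.973], [0.0, 0.0, 0.0, 1.0]] [[371.67965088564983, 0.0, 260.32844592579664], [0.0, 371.67965088564983, 185.71508617722932], [0.0, 0.0, 1.0]]
side [[-0.996, 0.045, -0.077, 0.389], [-0.088, -0.362, 0.928, 1.203], [0.014, 0.931, 0.364, 0.575], [0.0, 0.0, 0.0, 1.0]] [[384.0410054182005, 0.0, 246.64639070157037], [0.0, 384.0410054182005, 192.8592436618558], [0.0, 0.0, 1.0]]
{'time': 0.1, 'joint_pos': array([ 1.06627155e+00,  9.17825606e-02,  1.23171401e+00, -4.01360767e-05,
        1.81979593e+00, -5.67118493e-02]), 'dq': array([ 0.00047924, -0.00082646, -0.00102235,  0.00102971, -0.00106232,
       -0.00061088]), 'joint_torque': array([ 2.32092651e-03, -4.47856808e+01, -4.07570350e+01,  6.99849310e-02,
        2.84322398e-02, -1.37202192e-04]), 'ee_pos': array([0.25970198, 0.54061968, 0.22964959]), 'ee_rot': array([-2.16694431e-04,  2.22044984e-01,  9.75036052e-01, -8.22068090e-04]), 'ft_force': array([-0.78441484, -0.32864841,  0.69821528]), 'moment': array([ 0.0074374 , -0.06179866, -0.04843513]), 'finger_force': 0.0, 'finger_gap': 0.0877829833712192}
```

View pics/scene0.png

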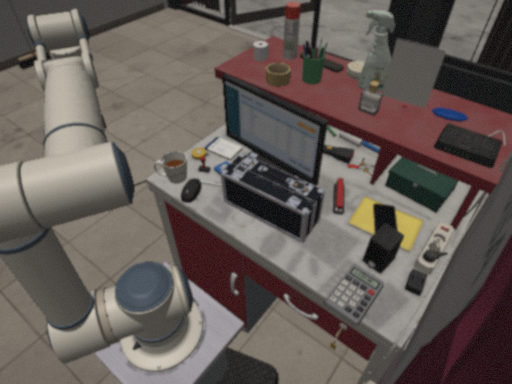

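View pics/side0.png

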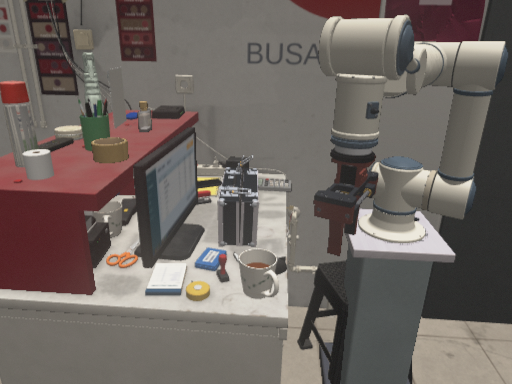

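The scene view shows the case at about px (222–322, 155–235), with the monitor close behind it. In the side view the case is at (218–260, 170–245), with the open lever standing at about (245, 172). Next I'll fit the case top from depth.

```bash
cat > h.py <<'E'
import numpy as np,cv2
from scipy.spatial.transform import Rotation as R
def cloud(g):
    d=g["depth"];K=g["camera_matrix"];v,u=np.mgrid[:d.shape[0],:d.shape[1]]
    p=np.stack([(u-K[0,2])/K[0,0]*d,-(v-K[1,2])/K[1,1]*d,-d],-1)
    V=np.linalg.inv(g["view"]); P=p@V[:3,:3].T+V[:3,3]; P[d<=0]=np.nan; return P
def pix(g,P):
    P=np.atleast_2d(P);c=P@g["view"][:3,:3].T+g["view"][:3,3];K=g["camera_matrix"]
    return np.c_[K[0,0]*c[:,0]/-c[:,2]+K[0,2],-K[1,1]*c[:,1]/-c[:,2]+K[1,2]]
def quat(x,z): # tool axes -> wxyz ; x,z world
    z=np.array(z,float);z/=np.linalg.norm(z);x=np.array(x,float);x-=z*(x@z);x/=np.linalg.norm(x)
    q=R.from_matrix(np.c_[x,np.cross(z,x),z]).as_quat();return q[[3,0,1,2]]
E
python3 - <<'E'
from h import *
for n in("scene","side"):
    g=np.load(n+"0.npz");P=cloud(g).reshape(-1,3)
    m=(abs(P[:,2]-.15)<.008)&(P[:,0]>.3)&(P[:,0]<.8)&(abs(P[:,1])<.45)
    Q=P[m].astype(np.float32); print(n,len(Q),np.median(Q[:,2]))
    print(cv2.minAreaRect(Q[:,:2]),np.percentile(Q,[2,50,98],axis=0).round(3).tolist())
    m=(P[:,2]>.165)&(P[:,2]<.25)&(P[:,0]>.3)&(P[:,0]<.52)&(abs(P[:,1])<.3);print("high",P[m].round(3).tolist()[:40])
g=np.load("scene0.npz");f=g["frame"][140:250,205:340];cv2.imwrite("pics/c1.png",cv2.resize(f,None,fx=5.5,fy=5.4,interpolation=cv2.INTER_CUBIC))
E
```

```text
scene 2764 0.14992145Traceback (most recent call last):
  File "<stdin>", line 6, in <module>
cv2.error: OpenCV(4.12.0) /io/opencv/modules/imgproc/src/convhull.cpp:143: error: (-215:Assertion failed) total >= 0 && (depth == CV_32F || depth == CV_32S) in function 'convexHull'
```

```bash
python3 - <<'E'
from h import *
for n in("scene","side"):
    g=np.load(n+"0.npz");C=cloud(g);P=C.reshape(-1,3)
    m=(abs(P[:,2]-.15)<.006)&(P[:,0]>.3)&(P[:,0]<.8)&(abs(P[:,1])<.45)
    M=m.reshape(384,512).astype(np.uint8)
    k,l,st,_=cv2.connectedComponentsWithStats(M)
    for i in range(1,k):
        if st[i,4]>60:
            Q=np.ascontiguousarray(C[l==i][:,:2],dtype=np.float32);print(n,st[i],cv2.minAreaRect(Q.reshape(-1,1,2)),np.percentile(Q,[2,50,98],axis=0).round(3).tolist())
g=np.load("scene0.npz");f=g["frame"][140:250,205:340];cv2.imwrite("pics/c1.png",cv2.resize(f,None,fx=5.5,fy=5.4,interpolation=cv2.INTER_CUBIC))
E
```

```text
scene [225 113  97  53 252] ((0.6849994659423828, 0.16701030731201172), (0.4436929225921631, 0.01748822256922722), 87.81919860839844) [[0.669, -0.052], [0.684, 0.138], [0.697, 0.378]]
scene [ 220  152  105   64 2261] ((0.5106016397476196, 0.02252231538295746), (0.12458021938800812, 0.3233298659324646), 4.205336093902588) [[0.447, -0.133], [0.499, 0.003], [0.57, 0.175]]
side [221 167  38  37 790] ((0.5101034641265869, 0.024563491344451904), (0.11854144185781479, 0.3276999592781067), 4.234314918518066) [[0.446, -0.123], [0.488, 0.014], [0.571, 0.183]]
side [138 172  59  60 238] ((0.6828587651252747, 0.17360574007034302), (0.44373711943626404, 0.02601981721818447), 83.51126098632812) [[0.671, -0.035], [0.69, 0.263], [0.717, 0.394]]
side [217 189  23  14 234] ((0.5295907258987427, 0.14290760457515717), (0.0629509687423706, 0.09667657315731049), 2.850396156311035) [[0.498, 0.107], [0.532, 0.161], [0.56, 0.189]]
```

View pics/c1.png

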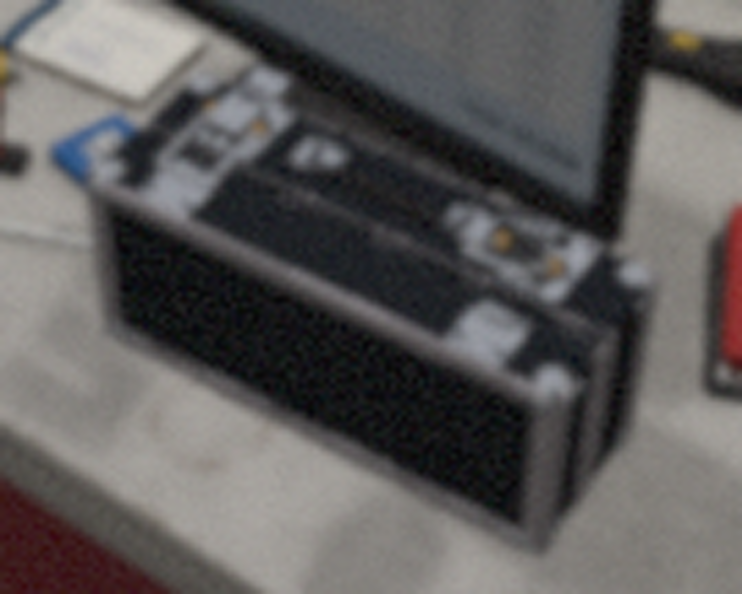

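The crop shows the closed latch upper left at about (230, 120) and the open latch lower right: keeper plate at (490, 330), rear base at (530, 255). The top's height and size check out (z 0.150, 0.32 × 0.12), and the yaw is about 4.2°. Next is a close look with the wrist camera.

```bash
cat >> h.py <<'E'
yaw=np.radians(4.2);O=np.array([.512,.022,0.])
cx=np.array([np.cos(yaw),np.sin(yaw),0]);cy=np.array([-cx[1],cx[0],0]);ez=np.array([0,0,1.])
def W(a,b=0,c=0): return O+a*cx+b*cy+c*ez
def L(p): p=np.asarray(p)-O; return np.stack([p@cx,p@cy,p@ez],-1)
E
python3 - <<'E'
from bench import *
from h import *
for sgn in(-1,1):
    print(sgn,inverse_kinematics(W(-.06,-.105,.36).tolist(),quat(sgn*cx,-ez).tolist()))
s=-1
move_to(W(-.06,-.105,.36).tolist(),quat(s*cx,-ez).tolist())
g=get_image("wrist");np.savez("w1.npz",**g);cv2.imwrite("pics/w1.png",g["frame"])
print(np.linalg.inv(g["view"]).round(3).tolist(),g["camera_matrix"][0].tolist(),state()["time"])
E
```

```text
-1 [-2.59926476e-01 -1.92380332e-01  1.27118625e+00 -4.44089210e-16
  2.06278673e+00 -1.90402663e+00]
1 [-2.59926476e-01 -1.92380332e-01  1.27118625e+00 -4.44089210e-16
  2.06278673e+00  1.23756602e+00]
[[-0.075, -0.953, -0.292, 0.379], [0.997, -0.072, -0.022, -0.093], [-0.001, -0.293, 0.956, 0.514], [0.0, 0.0, 0.0, 1.0]] [339.21515961152267, 0.0, 252.8159361746777] 2.5417
```

View pics/w1.png

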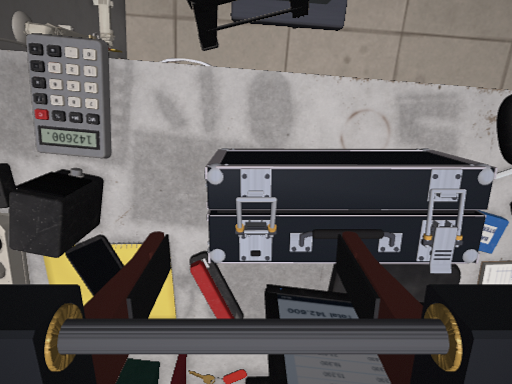

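The wrist view shows the open latch at px (256, 200–245): its loop bar at (256, 200), the two nuts at (241, 229) and (271, 229), and the keeper plate at (256, 180). The closed latch is at (445, 210). I'll measure these with depth and get closer, from two places.

```bash
python3 - <<'E'
from bench import *
from h import *
g=np.load("w1.npz");C=cloud(g);Lc=L(C)
m=(abs(Lc[...,2]-.15)<.004)&(abs(Lc[...,0])<.09)&(abs(Lc[...,1])<.2)
Q=np.ascontiguousarray(C[m][:,:2],dtype=np.float32);print(cv2.minAreaRect(Q.reshape(-1,1,2)),np.percentile(Lc[m],[.5,50,99.5],axis=0).round(4).tolist())
# gap/parting line is dark; heights
def shot(n,a,b,c,z):
    move_to(W(a,b,c).tolist(),quat(-cx,z).tolist());g=get_image("wrist");np.savez(n+".npz",**g);return g
g1=shot("w2",-.06,-.105,.285,-ez)
g2=shot("w3",-.13,-.105,.25,-ez+.5*cx)
out=[]
for g in(g1,g2):
    print(np.linalg.inv(g["view"])[:3,3].round(3), pix(g,W(0,-.105,.165)))
    c=pix(g,W(-.01,-.105,.18))[0].astype(int);x=max(c[0]-75,0);y=max(c[1]-85,0)
    f=g["frame"][y:y+170,x:x+150];print(x,y,f.shape);out.append(cv2.resize(f,(400,453),interpolation=cv2.INTER_CUBIC))
cv2.imwrite("pics/w23.png",np.hstack(out))
E
```

```text
((0.5090252161026001, 0.024183616042137146), (0.1196075901389122, 0.32319796085357666), 4.323764324188232) [[-0.0623, -0.1566, 0.1464], [-0.0169, -0.009, 0.1498], [0.0559, 0.1605, 0.1535]]Traceback (most recent call last):
  File "<stdin>", line 10, in <module>
  File "<stdin>", line 8, in shot
bench.IKError: the arm cannot take that pose within its joint ranges
```

```bash
sed -i 's/O=np.array(\[.512,.022/O=np.array([.512,.024/' h.py; python3 - <<'E'
from bench import *
from h import *
for t in(-.5,-.3,.3,.5):
  for a in(-.1,-.05,0,.05):
    q=inverse_kinematics(W(a,-.105,.27).tolist(),quat(-cx,-ez+t*cx).tolist()); print(t,a,None if q is None else np.round(q,2))
def shot(n,a,b,c,z):
    move_to(W(a,b,c).tolist(),quat(-cx,z).tolist());g=get_image("wrist");np.savez(n+".npz",**g);return g
g1=np.load("w2.npz")
g2=shot("w3",-.05,-.105,.27,-ez+.3*cx)
out=[]
for g in(g1,g2):
    print(np.linalg.inv(g["view"])[:3,3].round(3), pix(g,W(0,-.105,.165)))
    c=pix(g,W(-.01,-.105,.18))[0].astype(int);x=max(c[0]-75,0);y=max(c[1]-85,0)
    f=g["frame"][y:y+170,x:x+150];print(x,y,f.shape);out.append(cv2.resize(f,(400,453),interpolation=cv2.INTER_CUBIC))
cv2.imwrite("pics/w23.png",np.hstack(out))
E
```

```text
-0.5 -0.1 [-0.19  0.03  1.29 -0.15  2.27 -1.91]
-0.5 -0.05 [-0.17  0.16  1.15 -0.14  2.28 -1.88]
-0.5 0 [-0.15  0.3   0.99 -0.14  2.3  -1.87]
-0.5 0.05 [-0.14  0.45  0.8  -0.13  2.34 -1.85]
-0.3 -0.1 [-0.22 -0.11  1.38 -0.1   2.14 -1.91]
-0.3 -0.05 [-0.19  0.02  1.26 -0.09  2.14 -1.88]
-0.3 0 [-0.17  0.16  1.11 -0.08  2.15 -1.85]
-0.3 0.05 [-0.16  0.3   0.95 -0.08  2.17 -1.83]
0.3 -0.1 [-0.39 -0.62  1.77  0.13  1.72 -2.  ]
0.3 -0.05 [-0.33 -0.49  1.69  0.11  1.67 -1.95]
0.3 0 [-0.28 -0.36  1.59  0.1   1.63 -1.91]
0.3 0.05 [-0.25 -0.23  1.49  0.09  1.6  -1.88]
0.5 -0.1 [-0.47 -0.78  1.91  0.24  1.61 -2.06]
0.5 -0.05 [-0.39 -0.65  1.83  0.2   1.54 -2.  ]
0.5 0 [-0.33 -0.51  1.74  0.18  1.48 -1.96]
0.5 0.05 [-0.29 -0.38  1.65  0.16  1.43 -1.92]
[ 0.378 -0.093  0.439] [[254.98470313 256.99768259]]
180 169 (170, 150, 3)
[ 0.347 -0.094  0.397] [[254.0034259 211.7874742]]
179 127 (170, 150, 3)
```

View pics/w23.png

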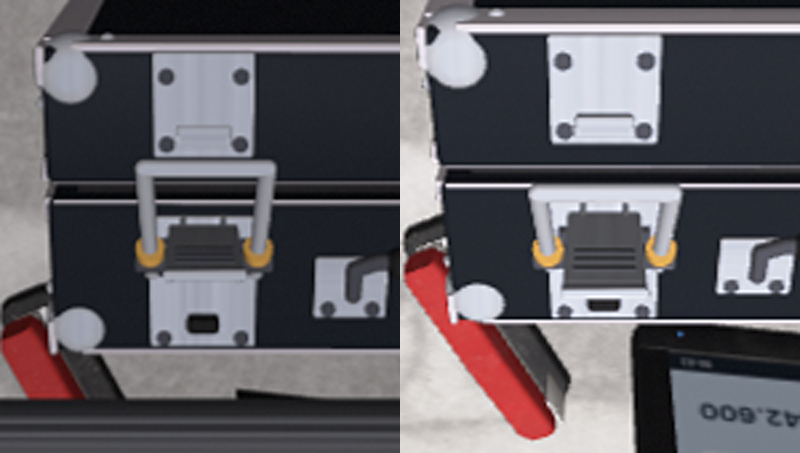

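The picture shows the keeper lip at left-crop (203, 127) and right-crop (204, 114). The loop bar is at (206, 166) and (206, 192), the nuts are at row 253/252, and the lever plate lies between the nuts.

```bash
python3 - <<'E'
from h import *
a=np.load("w2.npz");b=np.load("w3.npz")
def tri(p,q):
    A=[]
    for g,o,(u,v) in((a,(180,169),p),(b,(179,127),q)):
        V=g["view"];K=g["camera_matrix"];Pm=K@np.diag([1,-1,-1])@V[:3]
        u=u*150/400+o[0];v=v*170/453+o[1]; A+= [u*Pm[2]-Pm[0],v*Pm[2]-Pm[1]]
    X=np.linalg.svd(np.array(A))[2][-1];X=X[:3]/X[3]
    r=[pix(g,X)[0]-np.array([p_[0]*150/400+o[0],p_[1]*170/453+o[1]]) for g,o,p_ in((a,(180,169),p),(b,(179,127),q))]
    return X
for n,p,q in[("bar",(206,166),(206,192)),("barR",(146,168),(544-400,192)),("nutR",(149,253),(147,252)),("nutL",(258,253),(261,252)),("lipfront",(203,127),(204,114)),("boltR",(166,145),(562-400,130)),("boltL",(242,144),(641-400,130)),("boltR2",(167,77),(563-400,62)),("boltL2",(242,77),(641-400,62)),("rearboltR",(165,338),(564-400,311)),("rearboltL",(240,338),(640-400,311)),("handlebolt",(330,281),(730-400,289))]:
    X=tri(p,q);print(n,X.round(4),L(X).round(4))
for g in(a,b):
    Lc=L(cloud(g))
    m=(abs(Lc[...,1]+.105)<.009)&(Lc[...,2]>.155)&(abs(Lc[...,0])<.06)
    Q=Lc[m]
    for lo in np.arange(-.06,.04,.006):
        s=Q[(Q[:,0]>=lo)&(Q[:,0]<lo+.006)]
        if len(s):print(round(lo,3),len(s),np.percentile(s[:,2],[5,50,95]).round(4))
    m=(abs(Lc[...,2]-.15)<.003)&(abs(Lc[...,1])<.12)&(abs(Lc[...,0])<.09);print(np.percentile(Lc[m],[1,99],axis=0).round(4))
E
```

```text
bar [ 0.4759 -0.0826  0.2094] [-0.0438 -0.1037  0.2094]
barR [ 0.4787 -0.0987  0.207 ] [-0.0421 -0.1199  0.207 ]
nutR [ 0.5198 -0.0971  0.1798] [-0.0011 -0.1213  0.1798]
nutL [ 0.5172 -0.0623  0.1797] [-0.0011 -0.0864  0.1797]
lipfront [ 0.4864 -0.0821  0.1513] [-0.0333 -0.1039  0.1513]
boltR [ 0.4954 -0.0945  0.1476] [-0.0253 -0.117   0.1476]
boltL [ 0.4922 -0.069   0.1496] [-0.0265 -0.0913  0.1496]
boltR2 [ 0.4698 -0.0956  0.1504] [-0.0509 -0.1162  0.1504]
boltL2 [ 0.4678 -0.0714  0.1509] [-0.0511 -0.0919  0.1509]
rearboltR [ 0.5705 -0.0898  0.1499] [ 0.0501 -0.1178  0.1499]
rearboltL [ 0.5686 -0.0622  0.1496] [ 0.0501 -0.0901  0.1496]
handlebolt [ 0.516  -0.0425  0.1967] [-0.0009 -0.0666  0.1967]
-0.048 161 [0.2085 0.2105 0.2117]
-0.042 52 [0.1599 0.1609 0.2098]
-0.036 93 [0.16   0.1611 0.1621]
-0.018 39 [0.21   0.2109 0.2118]
-0.012 233 [0.1853 0.1961 0.2115]
-0.006 194 [0.1594 0.1714 0.1846]
0.03 10 [0.1551 0.1567 0.1583]
0.036 75 [0.1562 0.1587 0.1599]
[[-0.0616 -0.1176  0.1473]
 [ 0.0536  0.1164  0.1527]]
-0.048 210 [0.2077 0.2104 0.2116]
-0.042 63 [0.1598 0.161  0.2095]
-0.036 120 [0.1597 0.161  0.162 ]
-0.018 72 [0.2084 0.2104 0.2117]
-0.012 343 [0.1857 0.1962 0.2112]
-0.006 337 [0.1584 0.1716 0.1857]
0.03 1 [0.159 0.159 0.159]
0.036 59 [0.1575 0.1585 0.1598]
[[-0.0617 -0.1171  0.1473]
 [ 0.0533  0.109   0.1526]]
```

```bash
python3 - <<'E'
from h import *
for n in("w2","w3"):
    g=np.load(n+".npz");Lc=L(cloud(g));y=Lc[...,1]
    def rng(m,k=0): q=Lc[m];return len(q),np.percentile(q,[3,50,97],axis=0).round(4).tolist()
    print("lip",rng((abs(y+.105)<.02)&(abs(Lc[...,2]-.161)<.0015)&(Lc[...,0]<-.02)&(Lc[...,0]>-.055)))
    print("plate",rng((abs(y+.105)<.03)&(abs(Lc[...,2]-.1525)<.0012)&(Lc[...,0]<-.02)&(Lc[...,0]>-.075)))
    print("bar",rng((abs(y+.105)<.01)&(Lc[...,2]>.2)&(Lc[...,0]<-.03)&(Lc[...,0]>-.075)))
    arms=(abs(abs(y+.105)-.017)<.002)&(Lc[...,2]>.182)&(Lc[...,0]>-.06)&(Lc[...,0]<0)
    q=Lc[arms];print("arms fit z=ax+b",len(q),np.polyfit(q[:,0],q[:,2],1),np.ptp(q[:,0]))
    m=(abs(y+.105)<.009)&(Lc[...,2]>.17)&(Lc[...,2]<.205)&(Lc[...,0]>-.03);q=Lc[m];print("lever x=az+b",np.polyfit(q[:,2],q[:,0],1))
    print("tip",rng((abs(y+.105)<.01)&(Lc[...,2]>.205)&(Lc[...,0]>-.03)))
    # parting gap: column scan at y=-.145
    for yy in(-.14,-.07):
        P=np.array([W(x,yy,.15) for x in np.arange(-.02,.02,.001)]);p=pix(g,P).round().astype(int)
        print([int(g["frame"][v,u].mean()) for u,v in p])
E
```

```text
lip (138, [[-0.0376, -0.113, 0.1599], [-0.0346, -0.1047, 0.1611], [-0.0319, -0.0963, 0.1621]])
plate (641, [[-0.0567, -0.1203, 0.1513], [-0.0389, -0.1042, 0.1518], [-0.0238, -0.0886, 0.1531]])
bar (194, [[-0.0463, -0.1149, 0.2082], [-0.0447, -0.1054, 0.2104], [-0.0421, -0.0953, 0.2118]])
arms fit z=ax+b 399 [-0.62956248  0.18273676] 0.04649378229544293
lever x=az+b [-0.16624522  0.02494418]
tip (104, [[-0.013, -0.1143, 0.2097], [-0.0117, -0.1049, 0.2109], [-0.01, -0.0956, 0.2121]])
[34, 32, 32, 31, 32, 30, 23, 88, 49, 30, 31, 16, 5, 22, 160, 88, 32, 29, 31, 31, 31, 32, 32, 31, 33, 31, 32, 30, 32, 32, 31, 32, 32, 31, 31, 31, 30, 30, 32, 30]
[33, 32, 32, 31, 32, 31, 22, 91, 50, 33, 31, 16, 7, 17, 159, 111, 42, 28, 30, 31, 32, 32, 31, 31, 31, 31, 31, 29, 31, 32, 31, 31, 32, 31, 31, 31, 30, 31, 31, 31]
lip (174, [[-0.0376, -0.1132, 0.1598], [-0.0346, -0.1043, 0.161], [-0.0311, -0.0962, 0.162]])
plate (696, [[-0.0578, -0.1201, 0.1513], [-0.0403, -0.1043, 0.1518], [-0.024, -0.0885, 0.1531]])
bar (240, [[-0.0464, -0.1144, 0.2074], [-0.0451, -0.1048, 0.2103], [-0.042, -0.0952, 0.2116]])
arms fit z=ax+b 332 [-0.6169713   0.18296871] 0.046534800001675904
lever x=az+b [-0.17404787  0.02643575]
tip (150, [[-0.0132, -0.1142, 0.2053], [-0.012, -0.105, 0.2104], [-0.0104, -0.096, 0.2118]])
[43, 43, 43, 43, 44, 42, 32, 137, 66, 45, 22, 18, 12, 55, 250, 132, 45, 40, 43, 44, 45, 42, 42, 42, 43, 42, 43, 43, 43, 42, 42, 43, 43, 43, 43, 43, 42, 42, 42, 43]
[42, 44, 45, 43, 41, 35, 122, 62, 62, 46, 25, 19, 13, 43, 238, 127, 45, 40, 42, 43, 43, 43, 43, 43, 43, 42, 43, 43, 43, 43, 42, 43, 42, 42, 43, 42, 42, 43, 43, 43]
```

Parting line, lip and lever only agree with the stated geometry at O.x ≈ 0.506: the lip front then sits at -0.0316, lever at 1.74 rad and loop length about 55 mm. I'll adopt that, then check IK and monitor clearance for the swing.

```bash
sed -i 's/O=np.array(\[.512/O=np.array([.506/' h.py; cat >> h.py <<'E'
YL=-.1045; phi=np.radians(10); HG=np.array([.012,.162])
def piv(th): return HG+.016*np.array([np.cos(th),np.sin(th)])
def tool(G,b): # G: grip point (x,z) case frame, b: loop elevation (bar up +) -> TCP, quat
    al=-b+phi; z2=np.array([np.sin(al),-np.cos(al)])
    p=np.array(G)-.003*z2
    return W(p[0],YL,p[1]).tolist(),quat(-cx,z2[0]*cx+z2[1]*ez).tolist()
def gp(P,b,r=.036): return np.array(P)+r*np.array([-np.cos(b),np.sin(b)])
E
python3 - <<'E'
from bench import *
from h import *
P=piv(1.74)
for b in np.radians([32,10,-10,-24]):
    t=tool(gp(P,b),b);q=inverse_kinematics(*t);print(np.degrees(b),np.round(t[0],3),None if q is None else np.round(q,2))
t=tool(gp(P,np.radians(32)),np.radians(32));z=R.from_quat(np.roll(t[1],-1)).as_matrix()[:,2];print(z.round(3),inverse_kinematics((t[0]-.06*z).tolist(),t[1]))
for n in("scene","side"):
    C=cloud(np.load(n+"0.npz")).reshape(-1,3)
    for z0 in np.arange(.15,.6,.06):
        m=(abs(C[:,2]-z0)<.02)&(C[:,0]>.57)&(C[:,0]<.9)&(C[:,1]>-.25)&(C[:,1]<.12);
        if m.sum():print(n,round(z0,2),m.sum(),np.percentile(C[m],[1,50],axis=0).round(3).tolist())
E
```

```text
32.0 [ 0.494 -0.082  0.2  ] [-0.17  0.16  1.26 -0.1   2.1  -1.85]
10.0 [ 0.488 -0.082  0.187] [-0.24 -0.2   1.59 -0.    1.75 -1.88]
-10.0 [ 0.487 -0.082  0.174] [-0.33 -0.53  1.9   0.14  1.45 -1.97]
-24.000000000000004 [ 0.488 -0.082  0.166] [-0.42 -0.75  2.12  0.28  1.25 -2.08]
[-0.374 -0.027 -0.927] [-0.16193094  0.22185964  1.08690693 -0.1085499   2.20437711 -1.85389269]
scene 0.15 501 [[0.571, -0.197, 0.131], [0.677, -0.001, 0.15]]
scene 0.21 441 [[0.668, -0.054, 0.19], [0.676, 0.025, 0.211]]
scene 0.27 3787 [[0.671, -0.247, 0.251], [0.792, -0.057, 0.282]]
scene 0.33 516 [[0.671, -0.139, 0.31], [0.841, -0.043, 0.315]]
scene 0.39 78 [[0.845, -0.119, 0.37], [0.855, -0.107, 0.381]]
side 0.15 207 [[0.571, -0.12, 0.131], [0.676, 0.033, 0.15]]
side 0.21 193 [[0.669, -0.042, 0.191], [0.676, 0.039, 0.21]]
side 0.27 1186 [[0.669, -0.241, 0.253], [0.792, -0.021, 0.282]]
side 0.33 259 [[0.671, -0.124, 0.31], [0.844, -0.074, 0.317]]
side 0.39 42 [[0.847, -0.117, 0.37], [0.856, -0.096, 0.378]]
```

```bash
python3 - <<'E'
from bench import *
from h import *
b=np.radians(32);t=tool(gp(piv(1.74),b),b);z=R.from_quat(np.roll(t[1],-1)).as_matrix()[:,2]
move_to((np.array(t[0])-.06*z).tolist(),t[1])
s0=state()["ft_force"]; print("pre",s0.round(2))
move_l(t[0],.1); print("in",(state()["ft_force"]-s0).round(2)); s0=state()["ft_force"]
close(); s=state();print("gap",s["finger_gap"],s["finger_force"],(s["ft_force"]-s0).round(2),s["time"],s["ee_pos"]-t[0])
g=get_image("side");np.savez("s2.npz",**g);w=get_image("wrist");np.savez("w4.npz",**w)
c=pix(g,W(0,-.105,.18))[0].astype(int);print(c)
f=g["frame"][c[1]-50:c[1]+40,c[0]-50:c[0]+50]
cv2.imwrite("pics/g4.png",np.hstack([cv2.resize(f,(400,360),interpolation=cv2.INTER_CUBIC),cv2.resize(w["frame"][120:345,130:380],(400,360),interpolation=cv2.INTER_CUBIC)]))
E
```

```text
pre [ 0.14 -0.08  0.5 ]
in [-0.25 -1.23 -1.15]
gap 0.03830687987386043 29.99720335006714 [1.4  3.1  1.38] 5.85 [-6.77418691e-05  2.98352154e-04 -1.24725222e-05]
[241 163]
```

View pics/g4.png

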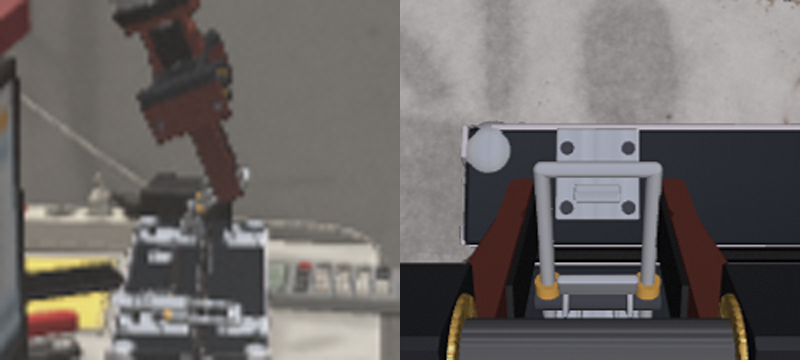

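Both arms are pinched (gap 38 mm). The bar is visible at right-crop (597, 168), just in front of the keeper. Now I'll find the bar in the tool frame and check the pivot.

```bash
python3 - <<'E'
from bench import *
from h import *
Lc=L(cloud(np.load("w4.npz")))
bar=(abs(Lc[...,1]-YL)<.012)&(Lc[...,2]>.195)&(Lc[...,0]<-.025)&(Lc[...,0]>-.07);q=Lc[bar];print(len(q),np.percentile(q,[3,50,97],axis=0).round(4).tolist())
arms=(abs(abs(Lc[...,1]-YL)-.017)<.002)&(Lc[...,2]>.182)&(Lc[...,0]>-.05)&(Lc[...,0]<.01);q=Lc[arms];print(np.polyfit(q[:,0],q[:,2],1),len(q))
lip=(abs(Lc[...,1]-YL)<.02)&(abs(Lc[...,2]-.161)<.0015)&(Lc[...,0]<-.015)&(Lc[...,0]>-.05);print(np.percentile(Lc[lip],[3,50,97],axis=0).round(4).tolist())
pl=(abs(Lc[...,1]-YL)<.012)&(abs(Lc[...,2]-.152)<.003)&(Lc[...,0]<-.035)&(Lc[...,0]>-.052);print(np.percentile(Lc[pl],[3,50,97],axis=0).round(4).tolist())
s=state();print(L(s["ee_pos"]),R.from_quat(np.roll(s["ee_rot"],-1)).as_matrix().round(3).tolist())
E
```

```text
500 [[-0.0397, -0.1157, 0.2092], [-0.0375, -0.1045, 0.2106], [-0.0354, -0.0933, 0.212]]
[0.53645005 0.2475607 ] 3270
[[-0.0315, -0.1129, 0.1599], [-0.0284, -0.1047, 0.161], [-0.0253, -0.0963, 0.1622]]
[[-0.0519, -0.1158, 0.1499], [-0.0461, -0.1048, 0.1511], [-0.0409, -0.0936, 0.1525]]
[-0.0201267  -0.10421124  0.1996244 ] [[-0.925, -0.074, -0.374], [-0.068, 0.997, -0.027], [0.375, 0.001, -0.927]]
```

```bash
cat >> h.py <<'E'
LB=.0557
def toolB(B,b):
    d=np.array([-np.cos(b),np.sin(b)]);n=np.array([np.sin(b),np.cos(b)])
    p=np.array(B)-.0192*d+.0024*n; al=-b+np.radians(10.8)
    return W(p[0],YL,p[1]).tolist(),quat(-cx,np.sin(al)*cx-np.cos(al)*ez).tolist()
def F(state): return L(state()["ft_force"]+O)
E
python3 - <<'E'
from bench import *
from h import *
P=piv(1.74);f0=F(state)
for bd in list(np.arange(26,-20,-7.))+[-20.8]:
    b=np.radians(bd);B=gp(P,b,LB);p,q=toolB(B,b);move_l(p,.06,q)
    f=F(state)-f0;print(bd,B.round(4),f.round(1),round(state()["time"],2))
    if np.linalg.norm(f)>15:break
w=get_image("wrist");np.savez("w5.npz",**w)
Lc=L(cloud(w))
for lo in np.arange(-.054,-.02,.003):
    m=(abs(Lc[...,1]-YL)<.008)&(Lc[...,0]>=lo)&(Lc[...,0]<lo+.003)&(Lc[...,2]<.2);
    if m.sum():print(round(lo,3),m.sum(),np.percentile(Lc[m][:,2],[5,50,95]).round(4))
cv2.imwrite("pics/w5.png",cv2.resize(w["frame"][120:300,160:350],(760,600),interpolation=cv2.INTER_CUBIC))
E
```

```text
26.0 [-0.0408  0.2022] [ 4.1 -0.5 -7.3] 6.22
19.0 [-0.0434  0.1959] [ 3.8  0.1 -6.9] 6.49
12.0 [-0.0452  0.1894] [ 4.1  0.7 -5.9] 6.77
5.0 [-0.0462  0.1826] [ 2.4  0.5 -5.4] 7.04
-2.0 [-0.0464  0.1758] [ 1.2  0.8 -5.2] 7.32
-9.0 [-0.0457  0.1691] [ 0.2  0.7 -5.2] 7.59
-16.0 [-0.0442  0.1624] [ 0.1  2.5 -4.7] 7.87
-20.8 [-0.0428  0.158 ] [ 0.1  2.9 -4.7] 8.12
-0.054 2600 [0.0071 0.0782 0.1501]
-0.051 315 [0.015  0.1509 0.1604]
-0.048 358 [0.1505 0.1592 0.1614]
-0.045 137 [0.1504 0.1511 0.1606]
-0.042 90 [0.1503 0.151  0.1516]
-0.033 209 [0.1513 0.16   0.1614]
-0.03 412 [0.151  0.1547 0.1614]
-0.027 49 [0.1604 0.161  0.1616]
```

View pics/w5.png

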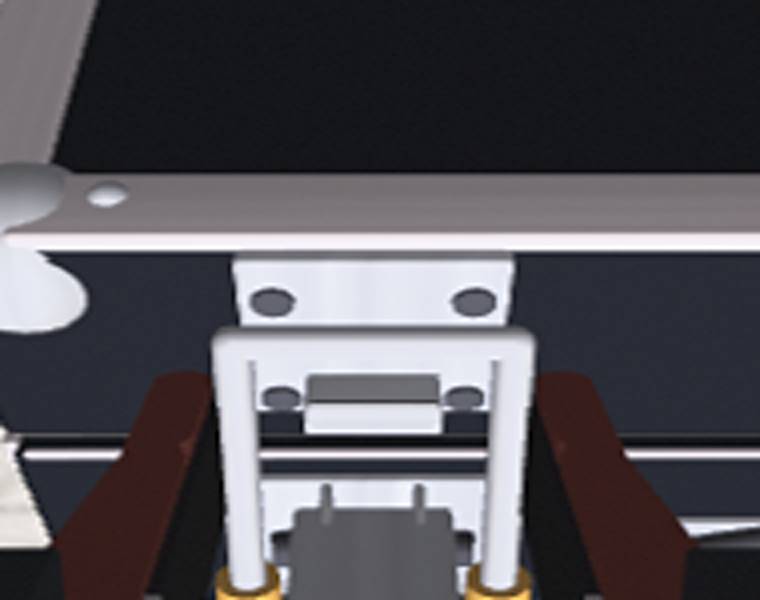

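The bar now lies low in front of the keeper at image (375, 340), with the lip at (372, 390), centred. Next I'll lower gently until it touches the plate.

```bash
python3 - <<'E'
from bench import *
from h import *
hold(.2);f0=F(state);p=np.array(state()["ee_pos"]);t0=state()["time"]
p0=p.copy()
for i in range(14):
    p=p-.0004*ez;move_l(p.tolist(),.02);hold(.05);f=F(state)-f0
    print(i,f.round(2),round(state()["time"]-t0,2))
    if f[2]>3: break
w=get_image("wrist");Lc=L(cloud(w));np.savez("w6.npz",**w)
bar=(abs(Lc[...,1]-YL)<.012)&(Lc[...,2]>.1535)&(Lc[...,0]<-.0375)&(Lc[...,0]>-.06);print(np.percentile(Lc[bar],[3,50,97],axis=0).round(4).tolist())
E
```

```text
0 [ 1.24 -4.19  0.97] 0.3
1 [ 1.47 -1.35  0.91] 0.6
2 [ 2.6  -1.51  3.39] 0.9
[[-0.0484, -0.1157, 0.1567], [-0.0471, -0.1048, 0.1593], [-0.0446, -0.0934, 0.1606]]
```

The force may be partly the tilted fingertip corner nearing the shell, since it has only a few mm of room. I'll regrip with the tool vertical so the tips stay well above the shell.

```bash
python3 - <<'E'
from bench import *
from h import *
s=state();z=R.from_quat(np.roll(s["ee_rot"],-1)).as_matrix()[:,2];print("tcp",L(s["ee_pos"]).round(4))
gripper_open();p=np.array(s["ee_pos"])-.03*z;move_l(p.tolist(),.12)
q=quat(-cx,-ez).tolist();G=np.array([-.0285,.1645])
tz=G[1]+.008-.0035   # tips 3.5 mm below arm centre
move_to(W(G[0],YL,tz+.03).tolist(),q)
w=get_image("wrist");np.savez("w7.npz",**w);Lc=L(cloud(w))
bar=(abs(Lc[...,1]-YL)<.012)&(Lc[...,2]>.1545)&(Lc[...,0]<-.037)&(Lc[...,0]>-.06);print("bar",np.percentile(Lc[bar],[3,50,97],axis=0).round(4).tolist())
arms=(abs(abs(Lc[...,1]-YL)-.017)<.002)&(Lc[...,2]>.157)&(Lc[...,0]>-.047)&(Lc[...,0]<-.008);a=Lc[arms];print("arms",np.polyfit(a[:,0],a[:,2],1),len(a),np.percentile(a[:,0],[2,98]))
lip=(abs(Lc[...,1]-YL)<.02)&(abs(Lc[...,2]-.161)<.0015)&(Lc[...,0]<-.015)&(Lc[...,0]>-.037);print(np.percentile(Lc[lip],[3,50,97],axis=0).round(4).tolist())
lev=(abs(Lc[...,1]-YL)<.009)&(Lc[...,2]>.2)&(Lc[...,0]>-.04);print("levtip",np.percentile(Lc[lev],[3,50,97],axis=0).round(4).tolist() if lev.sum() else 0, state()["time"])
E
```

```text
tcp [-0.0263 -0.104   0.1665]
bar [[-0.0582, -0.1158, 0.1594], [-0.0561, -0.1045, 0.2866], [-0.0452, -0.0932, 0.2884]]
arms [0.38064166 0.17733682] 917 [-0.04610196 -0.00868038]
[[-0.035, -0.1137, 0.1599], [-0.0287, -0.1046, 0.161], [-0.0252, -0.096, 0.1623]]
levtip [[-0.0131, -0.1129, 0.2067], [-0.0119, -0.1045, 0.2084], [-0.0099, -0.0962, 0.2097]] 11.3583
```

```bash
python3 - <<'E'
from bench import *
from h import *
q=quat(-cx,-ez).tolist()
move_l(W(-.0285,YL,.1638+.0045).tolist(),.1);close();hold(.2)
f0=F(state);print(state()["finger_gap"],f0.round(2))
p=np.array(state()["ee_pos"])
for i in range(10):
    p=p-.0004*ez;move_l(p.tolist(),.02);hold(.08);f=F(state)-f0
    print(i,f.round(2),L(state()["ee_pos"]).round(4)[2])
    if f[2]>4: break
w=get_image("wrist");np.savez("w8.npz",**w);Lc=L(cloud(w))
arms=(abs(abs(Lc[...,1]-YL)-.017)<.002)&(Lc[...,2]>.155)&(Lc[...,0]>-.047)&(Lc[...,0]<-.008);a=Lc[arms];print("arms",np.polyfit(a[:,0],a[:,2],1),len(a))
lo=-.056
for lo in np.arange(-.056,-.036,.002):
    m=(abs(Lc[...,1]-YL)<.012)&(Lc[...,0]>=lo)&(Lc[...,0]<lo+.002)&(Lc[...,2]<.19);print(round(lo,3),m.sum(),np.percentile(Lc[m][:,2],[5,50,95]).round(4))
print(state()["time"])
E
```

```text
0.038028899544958285 [ 0.45  2.9  -0.44]
0 [-0.84 -1.46  2.42] 0.168
1 [-0.46 -0.96  2.21] 0.1676
2 [0.19 0.28 3.54] 0.1673
3 [-0.18 -0.84  3.87] 0.1668
4 [-1.17 -1.18  4.86] 0.1665
arms [0.05788892 0.17670391] 1992
-0.056 499 [-0.      0.1276  0.1491]
-0.054 974 [0.0018 0.0938 0.151 ]
-0.052 389 [0.0136 0.0447 0.1516]
-0.05 157 [0.15   0.1509 0.1523]
-0.048 359 [0.1503 0.1557 0.1583]
-0.046 181 [0.1505 0.1578 0.1589]
-0.044 48 [0.1566 0.1574 0.1581]
-0.042 51 [0.1504 0.1515 0.1523]
-0.04 163 [0.1501 0.1512 0.1522]
-0.038 143 [0.1504 0.1512 0.1522]
-0.036 152 [0.1503 0.1513 0.1521]
14.5667
```

```bash
python3 - <<'E'
from bench import *
from h import *
p=np.array(state()["ee_pos"]);f0=np.array([.45,2.9,-.44])
for i in range(6):
    p=p-.0004*ez;move_l(p.tolist(),.02);hold(.05);f=F(state)-f0
    print(i,f.round(2),L(state()["ee_pos"]).round(4)[2])
    if f[2]>9: break
w=get_image("wrist");np.savez("w8.npz",**w);Lc=L(cloud(w))
for lo in np.arange(-.05,-.036,.002):
    m=(abs(Lc[...,1]-YL)<.012)&(Lc[...,0]>=lo)&(Lc[...,0]<lo+.002)&(Lc[...,2]<.19);print(round(lo,3),m.sum(),np.percentile(Lc[m][:,2],[5,50,95]).round(4))
print(state()["time"])
E
```

```text
0 [-1.54 -0.6   6.03] 0.1664
1 [-0.72  0.23  6.31] 0.166
2 [-0.61 -0.38  6.92] 0.1655
3 [-2.3  -0.36  5.76] 0.1652
4 [-1.6  -0.15  4.83] 0.1648
5 [-1.87 -0.4   8.46] 0.1648
-0.05 162 [0.15   0.1509 0.152 ]
-0.048 308 [0.1503 0.1537 0.1562]
-0.046 177 [0.1548 0.1559 0.1569]
-0.044 97 [0.1545 0.1554 0.1565]
-0.042 66 [0.1505 0.1514 0.1522]
-0.04 158 [0.1503 0.1512 0.1522]
-0.038 156 [0.1503 0.1514 0.1522]
-0.036 148 [0.1504 0.1512 0.1525]
16.4167
```

The bar is on the plate (top at 0.1565). Now I'll draw it back up to just before the lip and check its height.

```bash
cat > pull.py <<'E'
import sys
from bench import *
from h import *
dx,fmax,dz=float(sys.argv[1]),float(sys.argv[2]),float(sys.argv[3])
p=np.array(state()["ee_pos"])+dz*ez;f0=np.array([.45,2.9,-.44]);n=int(round(dx/.001))
if dz: move_l(p.tolist(),.02)
for i in range(n):
    p=p+.001*cx;move_l(p.tolist(),.03);hold(.03);f=F(state)-f0;c=L(state()["ee_pos"])
    print(i,f.round(1),c[[0,2]].round(4))
    if f[0]<-fmax or f[2]>18: break
w=get_image("wrist");np.savez("w9.npz",**w);Lc=L(cloud(w))
for lo in np.arange(-.05,-.02,.002):
    m=(abs(Lc[...,1]-YL)<.007)&(Lc[...,0]>=lo)&(Lc[...,0]<lo+.002)&(Lc[...,2]<.18)
    if m.sum():print(round(lo,3),m.sum(),np.percentile(Lc[m][:,2],[5,50,95]).round(4))
    m=(abs(abs(Lc[...,1]-YL)-.0125)<.0015)&(Lc[...,0]>=lo)&(Lc[...,0]<lo+.002)&(Lc[...,2]<.18)
    if m.sum():print("   side",m.sum(),np.percentile(Lc[m][:,2],[5,50,95]).round(4))
print(state()["finger_gap"],state()["time"])
E
python3 pull.py .008 14 .0003
```

```text
0 [-4.3 -0.4  6.3] [-0.0282  0.1648]
1 [-7.1 -0.4  6.7] [-0.0276  0.1648]
2 [-7.7 -1.1  8.2] [-0.0266  0.1648]
3 [-6.8 -1.4  6.2] [-0.0255  0.1648]
4 [-5.7  0.3  7.4] [-0.0243  0.1649]
5 [-5.5 -0.5  6.8] [-0.0232  0.1649]
6 [-4.5 -0.1  6.5] [-0.0221  0.165 ]
7 [-3.4  0.3  6.3] [-0.0209  0.165 ]
-0.05 98 [0.1499 0.151  0.1518]
   side 51 [0.1499 0.1513 0.1528]
-0.048 95 [0.1499 0.1511 0.1518]
   side 42 [0.1511 0.1519 0.1528]
-0.046 95 [0.1503 0.1511 0.1522]
   side 47 [0.1511 0.152  0.1529]
-0.044 94 [0.1502 0.1512 0.1518]
   side 32 [0.1508 0.1517 0.1526]
-0.042 135 [0.1504 0.1514 0.1552]
   side 57 [0.1504 0.1513 0.1552]
-0.04 155 [0.1506 0.1557 0.1571]
   side 66 [0.1509 0.1555 0.1571]
-0.038 79 [0.1554 0.1561 0.1571]
   side 38 [0.1554 0.1561 0.1569]
-0.036 22 [0.1545 0.1553 0.1559]
   side 8 [0.1547 0.1554 0.1557]
-0.034 92 [0.1506 0.1516 0.1529]
   side 42 [0.1506 0.1517 0.1522]
-0.032 204 [0.1508 0.1599 0.1617]
   side 35 [0.1507 0.1514 0.1526]
-0.03 182 [0.1506 0.1602 0.1619]
   side 40 [0.1509 0.1517 0.1522]
-0.028 100 [0.1603 0.1613 0.162 ]
   side 37 [0.1504 0.1516 0.1522]
-0.026 39 [0.16   0.1609 0.1617]
   side 47 [0.1506 0.152  0.1534]
   side 38 [0.1517 0.1529 0.1536]
-0.022 24 [0.1514 0.1518 0.1527]
   side 39 [0.1521 0.1528 0.1536]
0.03749733968372098 18.9833
```

The bar is at x -0.038 with its top at 0.1567, and the lip underside is at 0.158, so it fits. I'll continue until the pull climbs.

```bash
python3 pull.py .010 11 0; python3 - <<'E'
from h import *
w=np.load("w9.npz");cv2.imwrite("pics/w9.png",cv2.resize(w["frame"][130:310,160:350],(633,600),interpolation=cv2.INTER_CUBIC))
E
```

```text
0 [-3.6 -0.9  6.2] [-0.0203  0.165 ]
1 [-3.  -1.   6.2] [-0.0192  0.165 ]
2 [-3.6 -1.8  6.2] [-0.0182  0.165 ]
3 [-2.5 -0.5  5.4] [-0.0172  0.1649]
4 [-3.3 -0.1  5.6] [-0.0162  0.1648]
5 [-3.7  0.1  4.7] [-0.0151  0.1647]
6 [-5.4 -0.7  3. ] [-0.0142  0.1646]
7 [-6.9  0.2  3.4] [-0.0137  0.1645]
8 [-9.1 -0.7  4.2] [-0.0134  0.1644]
9 [-13.2   0.1   6.1] [-0.0131  0.1644]
-0.05 95 [0.1502 0.1511 0.1519]
   side 51 [0.15   0.1514 0.1527]
-0.048 103 [0.15   0.1511 0.152 ]
   side 47 [0.1514 0.1521 0.1531]
-0.046 101 [0.1503 0.151  0.152 ]
   side 44 [0.1513 0.1523 0.1531]
-0.044 101 [0.1498 0.1511 0.1521]
   side 34 [0.151 0.152 0.153]
-0.042 101 [0.15   0.1514 0.1523]
   side 43 [0.1503 0.1512 0.1521]
-0.04 96 [0.1503 0.1513 0.1523]
   side 43 [0.1503 0.1512 0.1527]
-0.038 102 [0.1502 0.1513 0.1522]
   side 44 [0.1503 0.1512 0.152 ]
-0.036 98 [0.1505 0.1514 0.1523]
   side 42 [0.1505 0.1513 0.1523]
-0.034 177 [0.1508 0.1525 0.1564]
   side 74 [0.1506 0.1524 0.1562]
-0.032 204 [0.1554 0.1578 0.1617]
   side 51 [0.1552 0.1563 0.1572]
-0.03 107 [0.1603 0.1612 0.1621]
   side 19 [0.1552 0.1564 0.157 ]
-0.028 105 [0.16   0.161  0.1622]
   side 21 [0.1507 0.1519 0.1528]
-0.026 51 [0.1603 0.1612 0.162 ]
   side 52 [0.1508 0.1518 0.1537]
   side 38 [0.1517 0.1528 0.1537]
-0.022 36 [0.1512 0.152  0.1525]
   side 42 [0.1519 0.1527 0.1537]
0.03790776599939254 21.8667
```

View pics/w9.png

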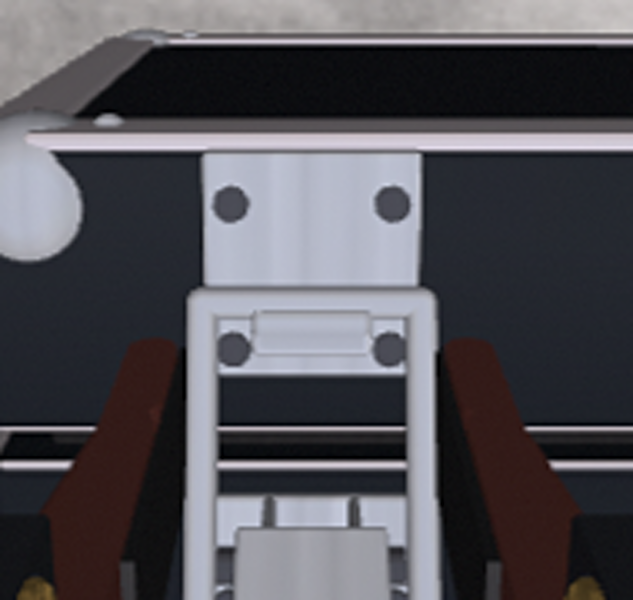

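The bar is seated under the lip against the tongue (bar at image row 300, lip at row 320), with the pull climbing to 13 N. I'll ease off, release, and look.

```bash
python3 - <<'E'
from bench import *
from h import *
p=np.array(state()["ee_pos"]);move_l(p.tolist(),.03);hold(.1);print(F(state).round(1))
gripper_open();p=np.array(state()["ee_pos"])
move_l((p+.05*ez).tolist(),.12)
move_l((p+.075*ez-.06*cx).tolist(),.2)
close()
w=get_image("wrist");np.savez("w10.npz",**w);Lc=L(cloud(w));y=Lc[...,1]-YL
def prof(m,a,b,st,nm):
    for lo in np.arange(a,b,st):
        k=m&(Lc[...,0]>=lo)&(Lc[...,0]<lo+st)
        if k.sum()>3:print(nm,round(lo,3),k.sum(),np.percentile(Lc[k][:,2],[5,50,95]).round(4))
prof((abs(y)<.008)&(Lc[...,2]<.24),-.04,-.02,.002,"mid")
prof((abs(abs(y)-.0125)<.0015)&(Lc[...,2]<.24)&(Lc[...,2]>.1535),-.04,-.02,.002,"side")
prof((abs(y)<.008)&(Lc[...,2]>.165)&(Lc[...,2]<.24),-.02,.06,.004,"lever")
print(state()["time"],L(state()["ee_pos"]),state()["finger_gap"])
E
```

```text
[-5.6  1.8  4.7]
lever 0.004 15 [0.1655 0.1677 0.1712]
lever 0.008 12 [0.1694 0.1723 0.1737]
lever 0.024 44 [0.195  0.1968 0.2001]
lever 0.028 134 [0.1984 0.2053 0.2095]
lever 0.032 13 [0.2074 0.2091 0.2094]
25.55 [-0.07305254 -0.10413733  0.23935728] 0.00039035690769961866
```

The lever now stands at about 1.0 rad (tip near (0.031, 0.2095)), which fits a hooked loop. I'll go to the pre-press pose and check the bar.

```bash
cat >> h.py <<'E'
def T(th): c,s=np.cos(th),np.sin(th); return HG+np.array([.051*c-.010*s,.051*s+.010*c])
def press(th,back=0.,amax=.65):
    al=min(th,amax) ; z2=np.array([np.sin(al),-np.cos(al)]);u=np.array([np.cos(al),np.sin(al)])
    p=T(th)-.003*u-(.008+back)*z2
    return W(p[0],YL,p[1]).tolist(),quat(-cx,z2[0]*cx+z2[1]*ez).tolist(),z2
E
python3 - <<'E'
from bench import *
from h import *
for th in(1.05,.6,.2,0): print(th,np.round(inverse_kinematics(*press(th)[:2]),2))
p,q,_=press(1.05,.018);move_to(p,q)
w=get_image("wrist");np.savez("w11.npz",**w);Lc=L(cloud(w));y=Lc[...,1]-YL
for nm,m in(("mid",abs(y)<.008),("side",abs(abs(y)-.0125)<.002)):
    for lo in np.arange(-.038,-.02,.002):
        k=m&(Lc[...,0]>=lo)&(Lc[...,0]<lo+.002)&(Lc[...,2]<.24)&(Lc[...,2]>.14)
        if k.sum()>3:print(nm,round(lo,3),k.sum(),np.percentile(Lc[k][:,2],[5,50,95]).round(4))
print(F(state).round(1),state()["time"])
cv2.imwrite("pics/w11.png",cv2.resize(w["frame"][60:340,130:400],(578,600),interpolation=cv2.INTER_CUBIC))
E
```

```text
1.05 [-0.38 -0.65  1.99  0.28  1.22 -2.04]
0.6 [-0.34 -0.55  1.93  0.24  1.21 -2.  ]
0.2 [-0.23 -0.16  1.56  0.06  1.55 -1.87]
0 [-0.19  0.03  1.38 -0.    1.73 -1.83]
mid -0.038 98 [0.15   0.1512 0.1521]
mid -0.036 100 [0.1502 0.1513 0.1524]
mid -0.034 230 [0.1508 0.1541 0.1567]
mid -0.032 241 [0.1511 0.1572 0.1616]
mid -0.03 138 [0.1554 0.1608 0.1619]
mid -0.028 92 [0.1575 0.1611 0.1619]
mid -0.026 30 [0.16   0.1608 0.1614]
side -0.038 54 [0.1503 0.1512 0.1524]
side -0.036 43 [0.1504 0.1514 0.1523]
side -0.034 125 [0.1508 0.1543 0.1568]
side -0.032 62 [0.1513 0.1563 0.1573]
side -0.03 6 [0.156  0.1562 0.1565]
side -0.026 49 [0.1508 0.152  0.1562]
side -0.024 51 [0.1516 0.1525 0.1536]
side -0.022 41 [0.1517 0.1526 0.1534]
[-0.3 -0.9 -0.5] 26.2333
```

View pics/w11.png

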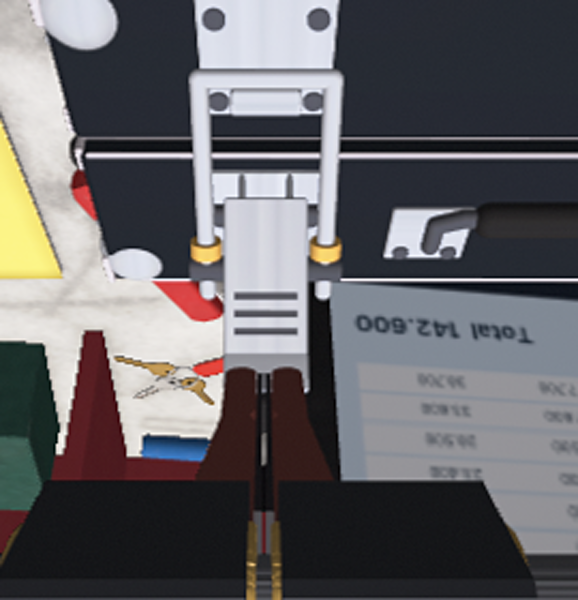

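The bar is still under the lip (image rows 75–95), and the closed fingers are centred on the lever tip at (265, 370). Now I'll press with force checks.

```bash
python3 - <<'E'
from bench import *
from h import *
f0=F(state);th=1.05;fm=0
while th>-.02:
    p,q,z=press(th);move_l(p,.06,q);f=F(state)-f0
    c=L(state()["ee_pos"])-L(np.array(p));fn=np.hypot(f[0],f[2]);fm=max(fm,fn)
    print(round(th,2),f.round(1),(c*1e3).round(1),round(state()["time"],2))
    if fn>21 : print("stop");break
    th-=.07
E
```

```text
1.05 [-0.1  0.8  1.3] [ 0.1  0.3 -1.1] 26.68
0.98 [ 0.3  0.  -0. ] [0.1 0.  0.1] 26.93
0.91 [-1.4  1.3  2.1] [ 0.2 -0.1  0.4] 27.18
0.84 [-1.   0.5  2.4] [ 0.2 -0.   0.4] 27.43
0.77 [-1.1  0.6  4.5] [ 0.3 -0.   0.3] 27.68
0.7 [-1.5  0.6  3.7] [ 0.3 -0.1  0.3] 27.93
0.63 [-1.1 -0.3  6.2] [ 0.2 -0.1  0.4] 28.18
0.56 [-3.3 -1.   5.7] [ 0.3 -0.2  0.1] 28.43
0.49 [-1.5 -0.5  4.9] [ 0.1 -0.1 -0.3] 28.68
0.42 [-1.2 -0.   3.8] [-0.   0.  -0.5] 28.93
0.35 [-0.8 -0.1  3.5] [-0.1  0.1 -0.7] 29.18
0.28 [-0.5  0.3  2.4] [-0.1  0.1 -0.8] 29.43
0.21 [0.6 1.  1.6] [-0.   0.2 -0.9] 29.68
0.14 [0.7 1.2 0.4] [ 0.1  0.2 -0.9] 29.93
0.07 [0.1 1.4 1.1] [ 0.1  0.1 -0.7] 30.18
-0.0 [-0.6  0.2  2.6] [ 0.1 -0.1  0.5] 30.43
```

```bash
python3 - <<'E'
from bench import *
from h import *
p=np.array(state()["ee_pos"]);move_l((p+.06*ez-.02*cx).tolist(),.12);move_l((p+.12*ez-.12*cx).tolist(),.2)
w=get_image("wrist");Lc=L(cloud(w));y=Lc[...,1]-YL
for lo in np.arange(-.036,.07,.004):
    k=(abs(y)<.008)&(Lc[...,0]>=lo)&(Lc[...,0]<lo+.004)&(Lc[...,2]<.24)
    if k.sum()>3:print(round(lo,3),k.sum(),np.percentile(Lc[k][:,2],[5,50,95]).round(4))
c=pix(w,W(.01,YL,.165))[0].astype(int);print(state()["time"])
cv2.imwrite("pics/w12.png",cv2.resize(w["frame"][c[1]-70:c[1]+70,c[0]-70:c[0]+230],(800,373),interpolation=cv2.INTER_CUBIC))
E
```

```text
-0.036 67 [0.1507 0.1518 0.1529]
-0.032 132 [0.1509 0.1558 0.1618]
-0.028 73 [0.1601 0.1613 0.1624]
-0.024 19 [0.1604 0.1613 0.162 ]
-0.02 48 [0.1511 0.152  0.1531]
-0.016 47 [0.1491 0.1505 0.1521]
-0.012 33 [0.1488 0.1501 0.1509]
0.052 11 [0.1685 0.17   0.1716]
0.056 7 [0.1708 0.1714 0.1724]
31.9
```

View pics/w12.png

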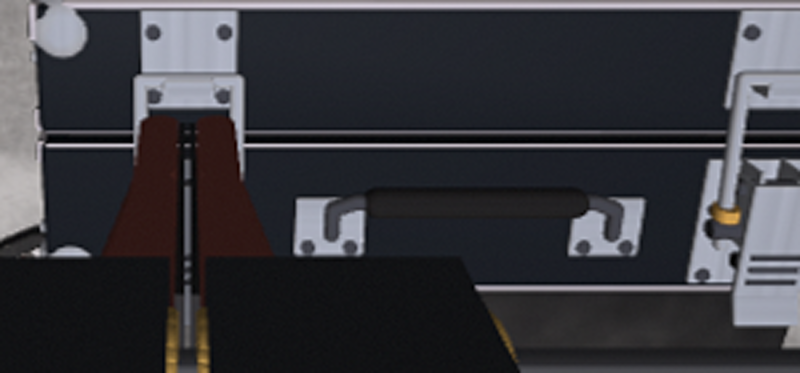

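```bash
python3 - <<'E'
from bench import *
from h import *
O1=np.array([.512,.022,0]);p=O1-.06*cx-.105*cy+.36*ez
move_to(p.tolist(),quat(-cx,-ez).tolist());w2=get_image("wrist")
def lip(w):
    Lc=L(cloud(w));m=(abs(Lc[...,1]-YL)<.007)&(abs(Lc[...,2]-.161)<.0015)&(Lc[...,0]<-.015)&(Lc[...,0]>-.045);return np.percentile(Lc[m],[5,50,95],axis=0)[:,0].round(4)
print("lip before",lip(np.load("w1.npz")),"after",lip(w2))
Lc=L(cloud(w2));y=Lc[...,1]-YL
for lo in np.arange(.0,.075,.005):
    k=(abs(y)<.008)&(Lc[...,0]>=lo)&(Lc[...,0]<lo+.005)&(Lc[...,2]<.24)
    if k.sum()>3:print(round(lo,3),k.sum(),np.percentile(Lc[k][:,2],[5,50,95]).round(4))
print(state()["time"])
E
```

```text
lip before [-0.0316 -0.0285 -0.0258] after [-0.0292 -0.0265 -0.0236]
0.0 87 [0.1445 0.1499 0.161 ]
0.005 121 [0.1502 0.1631 0.1699]
0.01 69 [0.1516 0.169  0.1702]
0.015 8 [0.1688 0.1691 0.1696]
32.3
```

The lever face is level at 0.169 (hinge height + 7 mm), its tip is at about 0.171, and the keeper has been drawn in by about 2.2 mm. I'll hand it in.

```bash
python3 -c "
from bench import *
print(job_done())"
```

```text
the job is handed in; nothing more can be done
None
```

The open latch is now shut and the job is handed in: the loop bar sits under the keeper's lip, the lever lies flat, and the front shell is drawn in by about 2.2 mm. Wrist force readings changed by no more than about 15 N while moving the loop and about 7 N on the lever, with the last reading at 32.3 s; I did not measure the loop's clamping tension or recheck the loose things at the end.

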